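# Lay the bearing block down in its fixture and push it home

## Robot

A 6-joint arm with a two-finger parallel gripper is mounted at the origin on the work surface. World frame = base frame: x ahead of the robot, y to its left, z up, the work surface at z = 0. Lengths are in m, angles in degrees, forces in N, time in s.
With the tool pointing down it reaches from about 0.3 to 0.75 m from the base axis. Payload 8.5 kg.
Tool frame: the origin (TCP) lies midway between the tips of the shut fingers; the grasp point (between the pads) lies 19 mm behind it (env.tcp_to_grasp is the z of the grasp point in the tool frame, in m); z points along the fingers, y is the line along which they close (so a half turn about z gives the same grasp; the last joint's range is limited). The gripper opens to 85 mm and grips with 20 to 120 N. Pads are 22 mm wide; open, the fingers measure 114 mm over their backs; the gripper's body (76 mm by 85 mm) begins 54 mm behind the grasp point. The pads swing forward as they close: fully open they stand 13 mm farther back than shut.
Start: joints at [-87.794, 21.807, 74.336, -0, 83.858, -12.336], TCP at [0.138, -0.532, 0.231] pointing down, gripper open.
Joint ranges: [-178.18, 178.18], [-50.72, 133.34], [12.68, 142.11], [-81.47, 261.47], [9.98, 163.14], [-165.26, 165.26]. Speed limits (degrees/s): [136.94, 136.94, 180, 180, 180, 180].

## Interface

Orientations are given as a 3x3 rotation matrix whose columns are the frame's x, y, z axes.
In Python, from rig import env, imaging, job, models gives the robot as it stands. The module is installed in compiled form; this text tells all that it offers.
- The arm moves only by the tool jog_arm, never from a script. Its argument "plan" is text: rows parted by semicolons, each of 7 numbers parted by spaces: the turn, a rotation vector about the tool's x, y, z in degrees, then the shift along the tool's x, y, z in cm, then the closure in counts, from 0 (fully open) to 255 (shut). In form: rx ry rz x y z claw; .... A call has 1 to 10 rows; each row shifts and turns the commanded pose from where the row before left it, along the tool's axes as they then stand; what a row does not reach is not made up. A row lasts 1/12 s, in which the tool goes at most 41.7 mm and 7.16 degrees, less where a joint would pass 70% of its speed; a pose out of reach is approached as far as the arm can. A call with a gripper value outside its range is refused whole. The fingers move at their own pace and stop on an object; "grip_force" is the grip in N (left out, the last holds). Time passes only in rows, so rows that do not move let the fingers close. It gives the time, the measured TCP pose, the force, the opening and the grip force at its end, in the units of the state.
- env.observe(): the state, without advancing time (a new reading comes with each control period).
- imaging.get_image(name): name is "scene" or "top"; returns a dict with "pixels" (480x640x3 uint8, red, green, blue), "depth" (480x640 float32, m along the optical axis (not along the pixel's ray), 0 where there is no reading), "fov_y" (degrees; the focal length in pixels is half the picture's height over the tangent of half this angle, whatever the lens; pixels are square), "cx", "cy" (the principal point, pixels), "world_from_camera" (4x4, takes a point from camera to world coordinates). Camera axes: x right, y down, z forward; pixel columns grow to the right and rows downward; lengths in m; the calibration is good to about 2 mm. A picture is of the moment at which its call begins.
- job.close_job(): hands the job in; it is judged then, once.
Trained networks look in the newest picture that a camera, given by its name, has taken for a name from the list of things; names that differ only in an ending like _2 or _b are one class to them, and where a whole thing is asked for, a point or a joint stands for the part that bears it (a point fixed in the world has none). Each returns a list of dicts, best first, with "confidence" (0 to 1); they miss things now and then, are a little off and sometimes report something else, mostly with a low value. They report only what shows in the picture. A call takes as long as a camera call. They do not tell look-alikes from the thing itself.
- models.outline_of(camera, query): "region" (480x640 bool, what is visible of it) and "bbox" ([centre column, centre row, width, height] in pixels, round what is visible of it).
- models.tip_of(camera, query): "at" ([column, row] in pixels: a listed point, or the origin of a listed thing).
The state is a dict: "time_s": time; "q": joint angles; "qvel": joint speeds; "joint_efforts": joint torques, N m; "position": TCP position; "tool_rot": TCP orientation; "ft_force": force on the tool from outside, world axes, zero at the start; "wrist_torque": the same for the moment, N m; "grip_width": finger opening in m; "gripper_force": force on a finger pad.
Only numpy, scipy, OpenCV 4.12 (cv2) and the standard library are available. Lean on these libraries where they do the work, as an engineer would, in place of code of your own. Each camera call takes 0.05 s, during which the arm holds its last target. There are 200 camera calls.

## Task

The ivory bearing block has been left standing on its end in the aluminium channel fixture. Push it over with your fingertips so that it falls towards the end stop and lies flat in the channel with its bore facing up, and only then push it along the channel until its end is against the stop. Do not pick the block up, and leave the other parts where they are.

Things in the scene. Friction and masses are not known exactly. Their poses are not given: they have to be found in the camera images.
- fixture: Fixed aluminium channel fixture: base plate 340 mm long (x), 84 wide (y), 8 thick. Origin: centre of its underside, on the work surface; z up. Channel floor 8 mm above the origin. Two rails along x, 8 mm wide, 8 mm high above the floor, leave a channel 60 mm wide centred on y = 0, open at the -x end. The end stop is at the +x end, which points roughly to the robot's left (varies).
- fixture_stop (a point): Foot of the end stop's inner face, mid-width, on the channel floor (fixture x = 150 mm, y = 0, z = 8 mm). The stop spans the fixture's width and is 30 mm high above the floor. The block starts 40 to 85 mm farther from it than its own length, so once tipped over it must still be slid that far.
- block: Ivory nylon bearing block, 0.19 to 0.33 kg, 110 mm long (z), 56 wide (y), 40 thick (x), standing on its end on the channel floor. Origin: centre of that end face; z up, x towards the end stop at the start. A bore along x with a steel ring (24 mm opening, 36 outside) is centred 40 mm from the origin; two 8 mm holes 95 mm up. About 1 N near the top tips it, past 20 degrees it falls; lying, it slides at 1 to 6 N.
- block_head (a point): Point on the bearing block: centre of the end face that is on top at the start (110 mm along the block's z). When the block lies home this face is against the end stop, and the point is at x = 150 mm, y = 0, z = 28 mm in the fixture's frame.
- block_toe (a point): Point on the bearing block: middle of the edge at its bottom, on the side facing the end stop (block x = +20 mm, z = 0). The block tips over this edge, which stays on the channel floor (8 mm above the work surface) throughout.
- hub: Loose silver aluminium wheel hub, flange 56 mm in diameter, 30 mm high, on the work surface on the robot's side of the fixture; origin at the centre of its underside. Leave it alone.
- sensor: Loose crimson plastic colour sensor, 48 by 26 mm, 38 mm high, on the work surface on the robot's side of the fixture; origin at the centre of its underside. Leave it alone.
- switch: Loose blue steel lever switch, 62 by 22 mm, 46 mm high, on the work surface on the far side of the fixture; origin at the centre of its underside. Leave it alone.
- drawerbox: Fixed grey hinged drawer box with a nickel spring latch, 124 mm deep (its x), 174 mm wide (y), 87 mm high, closed, beyond the far side of the fixture; origin at the centre of its underside. Not part of the work.
Not all that is in view belongs to the job. Of the things like the block, leave any that is green, orange or pink; of the rest the larger one is meant.

How it is judged (in metres and radians):
On the way, in this order (a step that is already met when the one before it is completed fails the run):
1. the block has been tipped towards the stop and lies flat in the channel, short of the stop (angle between block's own z axis and vertical between 1.5 and 1.64 rad and height (world z) of block_head below 0.034 m and height (world z) of block_toe below 0.013 m and x of block_head in the frame of fixture above 0.03 m), for 0.2 s.
2. the lying block has been pushed against the stop (angle between block's own z axis and vertical between 1.5 and 1.64 rad and height (world z) of block_head below 0.034 m and height (world z) of block_toe below 0.013 m and x of block_head in the frame of fixture between 0.146 and 0.153 m and y of block_head in the frame of fixture between -0.008 and 0.008 m), for 0.2 s.
At the end, for the whole second after the job is handed in: The block lies flat on the channel floor, bore up (within 4 degrees), its former top end within 4 mm of the end stop and within 8 mm of the channel's middle, at rest (all of step 2 and linear speed of block below 0.01 m/s); the robot touches nothing.
It fails at once if the block is lifted or tipped the wrong way (its lower edge rises more than 15 mm off the channel floor) (height (world z) of block_toe above 0.023 m).
It fails at once if the wheel hub is moved by more than 15 mm (distance of hub from where it was at the start of the episode above 0.015 m).
It fails at once if the colour sensor is moved by more than 15 mm (distance of sensor from where it was at the start of the episode above 0.015 m).
It fails at once if the lever switch is moved by more than 15 mm (distance of switch from where it was at the start of the episode above 0.015 m).
It also fails if it takes over 38 s, if anything falls off the work surface, if the arm or the gripper's body presses on something with over 40 N, if the wrist force passes 120 N, or if a joint passes its speed limit or range.

## Working session

There is one attempt and no reset: what is moved stays moved. The work goes in short steps, Python scripts to look and compute and a tool call to move; the robot and the scene stay as the last step left them, time stands still between calls to the robot, and variables do not carry over. Pictures are saved under pics/ and viewed, at most 10 in all, crops included, and the job is handed in when it is done.

Besides the shell and the picture viewer there is one more tool, called after "Request:" in YAML: its name, and indented under it one key for each argument. jog_arm: Moves the arm, as the interface text tells. Its arguments: {"type":"object","properties":{"plan":{"type":"string"},"grip_force":{"type":"number"}},"required":["plan"]}

```bash
mkdir -p pics; cat > h.py <<'E'
import numpy as np, cv2
from rig import env, imaging, job, models
def cloud(im):
    f=240/np.tan(np.radians(im["fov_y"]/2)); v,u=np.mgrid[:480,:640]; d=im["depth"]
    p=np.stack([(u-im["cx"])/f*d,(v-im["cy"])/f*d,d],-1)
    T=np.array(im["world_from_camera"]); P=p@T[:3,:3].T+T[:3,3]; P[d<=0]=np.nan
    return P
def save(im,n): cv2.imwrite(f"pics/{n}.png",im["pixels"][...,::-1])
E
python3 - <<'E'
from h import *
for c in("scene","top"):
    im=imaging.get_image(c); save(im,c+"0"); P=cloud(im)
    print(c, np.round(im["world_from_camera"],3).tolist(), im["fov_y"])
    for q in("block","fixture","hub","sensor","switch","drawerbox"):
        for o in models.outline_of(c,q)[:3]:
            X=P[o["region"]]; print(q,round(o["confidence"],2),np.round(o["bbox"]),np.round(np.nanmedian(X,0),3),np.round(np.nanpercentile(X,[2,98],axis=0),3).tolist())
    for q in("fixture_stop","block_head","block_toe"):
        for o in models.tip_of(c,q)[:3]:
            a=np.array(o["at"]); print(q,round(o["confidence"],2),a.round(),P[int(a[1]),int(a[0])].round(3))
E
```

```text
scene [[0.197, 0.827, -0.526, 1.015], [0.98, -0.158, 0.118, -0.132], [0.015, -0.539, -0.842, 0.855], [0.0, 0.0, 0.0, 1.0]] 50.913556939468656
block 0.89 [229. 205.  23.  41.] [ 0.39  -0.167  0.059] [[0.359, -0.188, 0.002], [0.402, -0.147, 0.082]]
block 0.89 [247. 373.  47.  52.] [ 0.742 -0.174  0.109] [[0.711, -0.205, 0.01], [0.762, -0.144, 0.113]]
block 0.87 [290. 244.  26.  57.] [ 0.534 -0.068  0.108] [[0.485, -0.088, 0.019], [0.54, -0.046, 0.122]]
fixture 0.58 [299. 257. 177.  84.] [ 0.515 -0.032  0.01 ] [[0.469, -0.21, 0.004], [0.558, 0.111, 0.039]]
hub 0.68 [292. 209.  28.  20.] [ 0.397 -0.047  0.016] [[0.377, -0.072, 0.006], [0.41, -0.023, 0.034]]
sensor 0.67 [358. 200.  17.  24.] [0.403 0.087 0.03 ] [[0.383, 0.067, 0.011], [0.419, 0.11, 0.041]]
switch 0.96 [272. 319.  32.  20.] [ 0.635 -0.128  0.028] [[0.616, -0.153, 0.002], [0.645, -0.099, 0.047]]
drawerbox 0.68 [382. 334. 118. 105.] [0.718 0.042 0.088] [[0.645, -0.038, 0.012], [0.767, 0.13, 0.09]]
fixture_stop 0.94 [375. 240.] [0.498 0.103 0.018]
block_head 0.97 [227. 194.] [ 0.381 -0.173  0.081]
block_head 0.79 [292. 231.] 
[... 998 characters left out ...]
 290. 195.  56.] [ 0.509 -0.027  0.008] [[0.466, -0.209, 0.004], [0.554, 0.111, 0.037]]
switch 0.93 [372. 221.  33.  20.] [ 0.629 -0.125  0.027] [[0.614, -0.151, 0.006], [0.645, -0.098, 0.045]]
drawerbox 0.81 [273. 178. 105.  90.] [0.694 0.047 0.086] [[0.637, -0.034, 0.026], [0.763, 0.13, 0.089]]
fixture_stop 0.91 [243. 296.] [0.499 0.102 0.007]
fixture_stop 0.73 [275. 186.] [0.681 0.043 0.087]
block_head 0.86 [342. 288.] [ 0.51  -0.068  0.118]
block_head 0.78 [403. 368.] [ 0.383 -0.171  0.078]
block_head 0.62 [409. 149.] [ 0.738 -0.179  0.109]
block_toe 0.93 [324. 292.] [ 0.507 -0.043  0.005]
block_toe 0.84 [386. 358.] [ 0.389 -0.152  0.001]
block_toe 0.77 [428. 224.] [ 0.632 -0.232  0.006]
```

```bash
python3 - <<'E'
from h import *
im=imaging.get_image("top"); P=cloud(im); px=im["pixels"]
m=(P[...,2]>.11)&(abs(P[...,0]-.51)<.05)&(abs(P[...,1]+.07)<.06)
X=P[m]; print("block top",X.min(0),X.max(0),px[m].mean(0)); print(cv2.minAreaRect((X[:,:2]*1000).astype(np.float32)))
m=(abs(P[...,0]-.51)<.07)&(P[...,1]>-.3)&(P[...,1]<.16)&(P[...,2]>.005)&(P[...,2]<.05)
m=cv2.morphologyEx(m.astype(np.uint8),cv2.MORPH_OPEN,np.ones((3,3)))>0
print("fixture",cv2.minAreaRect((P[m][:,:2]*1000).astype(np.float32)))
m=(abs(P[...,0]-.51)<.07)&(P[...,1]>.07)&(P[...,2]>.028)&(P[...,2]<.05)&(P[...,1]<.15)&(P[...,0]>.45)&(P[...,0]<.57)
print("stop",cv2.minAreaRect((P[m][:,:2]*1000).astype(np.float32)), m.sum())
s=cv2.resize(px[80:400,180:520],(680,640))[:600]
cv2.imwrite("pics/a.png",cv2.resize(px[100:400,180:520],(680,600))[...,::-1])
print(env.observe()["tool_rot"])
E
```

```text
block top [ 0.4819971  -0.088809    0.11055476] [ 0.54036712 -0.0445921   0.12137762] [196.91841235 185.38809261 161.98235943]
((511.4308166503906, -66.69929504394531), (56.073081970214844, 40.080650329589844), 4.829529285430908)
fixture ((510.7664489746094, -46.61915588378906), (83.90319061279297, 340.143310546875), 3.6939468383789062)
stop ((500.5222473144531, 108.77703094482422), (83.47528839111328, 12.636458396911621), 3.469693899154663) 371
[[ 9.67958952e-01  2.51108478e-01  9.48059511e-06]
 [ 2.51108478e-01 -9.67958952e-01 -1.93094300e-05]
 [ 4.32806535e-06  2.10713934e-05 -1.00000000e+00]]
```

View pics/a.png

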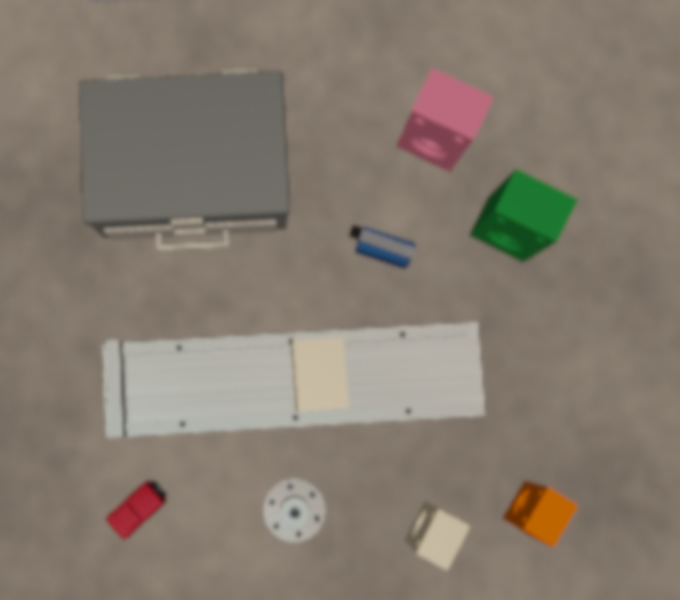

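View pics/scene0.png

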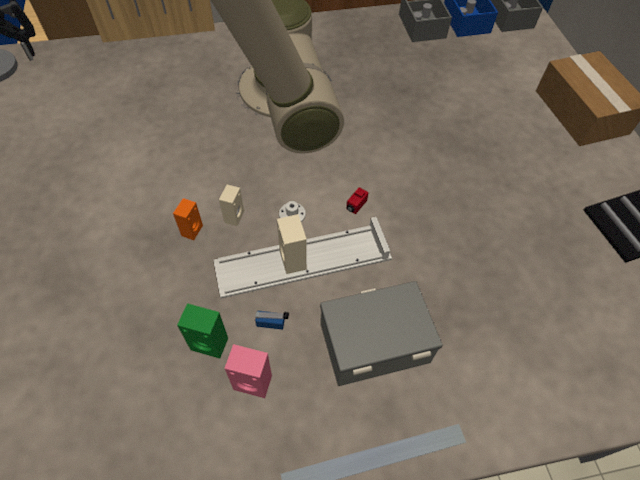

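The ivory block to push is the one in the channel, at crop (320,373). The stop is at the left end, at crop (113,388). The small ivory block at (440,540) is a decoy.

Request:
jog_arm:
  plan: "0 0 5.4 0 0 0 255;0 0 5.4 0 0 0 255;0 0 0 2.24 -2.03 0 255;0 0 0 2.24 -2.03 0 255;0 0 0 2.24 -2.03 0 255;0 0 0 2.24 -2.03 0 255;0 0 0 2.24 -2.03 0 255;0 0 0 2.24 -2.03 0 255;0 0 0 2.24 -2.03 0 255;0 0 0 2.24 -2.03 0 255"
  grip_force: 40

```text
time_s: 1.88
position: [0.3071, -0.3574, 0.2315]
tool_rot: [[0.998, 0.065, 0.0], [0.065, -0.998, -0.0], [0.0, 0.0, -1.0]]
ft_force: [0.2, 0.3, 0.7]
grip_width: -0.0003
gripper_force: 0.0
```

Request:
jog_arm:
  plan: "0 0 0 2.24 -2.03 0 255;0 0 0 2.24 -2.03 0 255;0 0 0 2.24 -2.03 0 255;0 0 0 2.24 -2.03 0 255;0 0 0 2.24 -2.03 0 255;0 0 0 2.24 -2.03 0 255;0 0 0 2.24 -2.03 0 255;0 0 0 2.24 -2.03 0 255;0 0 0 0 0 0 255;0 0 0 0 0 0 255"

```text
time_s: 2.72
position: [0.4751, -0.1839, 0.2312]
tool_rot: [[0.998, 0.068, -0.0], [0.068, -0.998, 0.0], [-0.0, -0.0, -1.0]]
ft_force: [0.3, 0.3, 0.6]
grip_width: -0.0004
gripper_force: 0.0
```

Request:
jog_arm:
  plan: "0 0 0 2.24 -2 0 255;0 0 0 2.24 -2 0 255;0 0 0 0 0 2.5 255;0 0 0 0 0 2.5 255;0 0 0 0 0 2.5 255;0 0 0 0 0 2.5 255;0 0 0 0 0 2.5 255;0 0 0 0 0 0.6 255;0 0 0 0 0 0 255;0 0 0 0 0 0 255"

```text
time_s: 3.55
position: [0.5168, -0.1428, 0.1013]
tool_rot: [[0.998, 0.065, 0.001], [0.065, -0.998, -0.001], [0.001, 0.001, -1.0]]
ft_force: [0.4, 0.4, 0.4]
grip_width: 0.0002
gripper_force: 0.0
```

```bash
python3 - <<'E'
from h import *
im=imaging.get_image("scene"); cv2.imwrite("pics/b.png",cv2.resize(im["pixels"][120:340,170:430],(780,600))[...,::-1])
print(env.observe()["position"],env.observe()["ft_force"])
E
```

```text
[ 0.51715659 -0.14280366  0.10180813] [-0.26829485 -0.34203309 -0.35981239]
```

View pics/b.png

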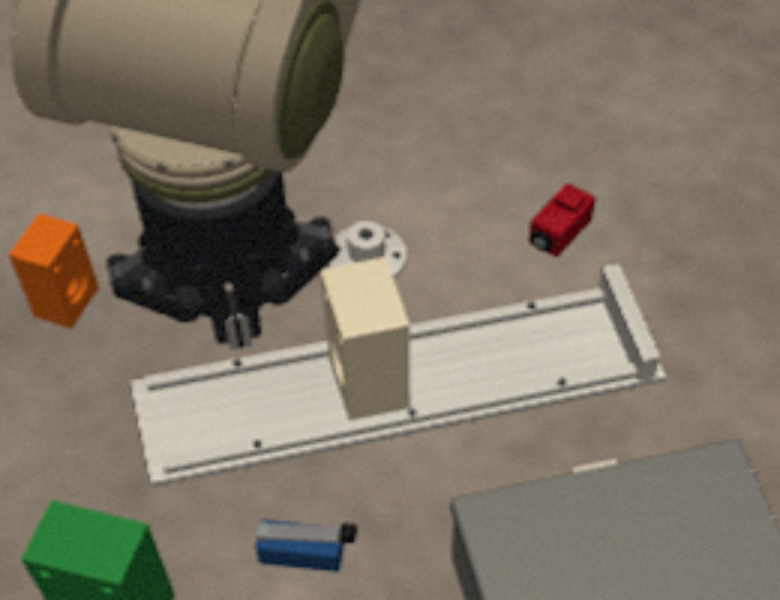

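The closed fingertips, at about (240,335), are behind the block in line with the channel and near the top of the block. The block is still upright.

Request:
jog_arm:
  plan: "0 0 0 0 -1.2 0 255;0 0 0 0 -1.2 0 255;0 0 0 0 -0.8 0 255;0 0 0 0 -0.5 0 255;0 0 0 0 -0.5 0 255;0 0 0 0 -0.5 0 255;0 0 0 0 -0.5 0 255;0 0 0 0 -0.5 0 255;0 0 0 0 -0.5 0 255;0 0 0 0 0 0 255"

```text
time_s: 4.43
position: [0.5124, -0.0793, 0.1003]
tool_rot: [[0.998, 0.066, -0.0], [0.066, -0.998, 0.0], [-0.0, -0.0, -1.0]]
ft_force: [0.2, -0.6, -1.0]
grip_width: 0.0005
gripper_force: 0.6
```

```bash
python3 - <<'E'
from h import *
im=imaging.get_image("scene"); cv2.imwrite("pics/c.png",cv2.resize(im["pixels"][120:340,170:430],(780,600))[...,::-1])
print(env.observe()["position"],env.observe()["ft_force"])
E
```

```text
[ 0.51248965 -0.0797649   0.10026674] [-0.50254658 -0.46371016  0.75774656]
```

View pics/c.png

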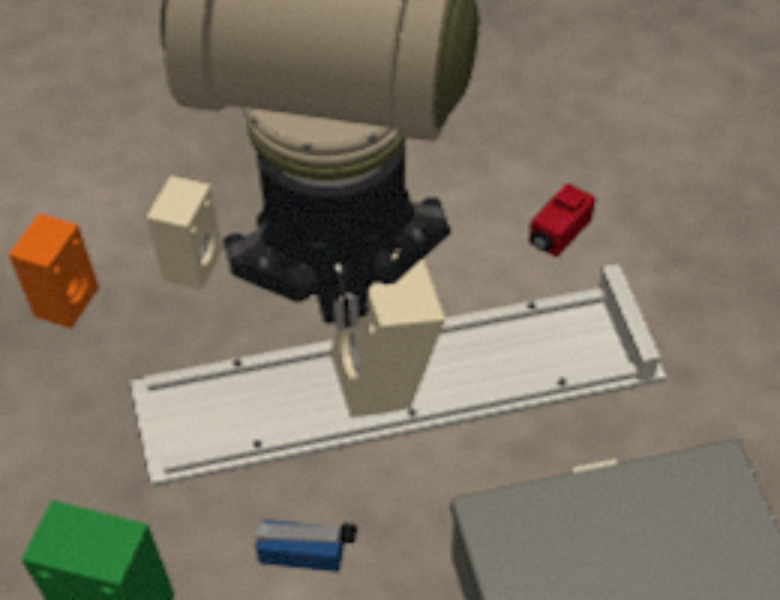

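The block is tilting the right way, towards the stop, with its top at about (405,300) and the toe still in place near (380,410). I'll keep pushing, then hold.

Request:
jog_arm:
  plan: "0 0 0 0 -0.5 0 255;0 0 0 0 -0.5 0 255;0 0 0 0 -0.5 0 255;0 0 0 0 -0.4 0 255;0 0 0 0 -0.4 0 255;0 0 0 0 0 0 255;0 0 0 0 0 0 255;0 0 0 0 0 0 255;0 0 0 0 0 0 255;0 0 0 0 0 0 255"

```text
time_s: 5.32
position: [0.5111, -0.0574, 0.1003]
tool_rot: [[0.998, 0.065, -0.0], [0.065, -0.998, -0.0], [-0.0, 0.0, -1.0]]
ft_force: [-0.2, 0.4, -0.6]
grip_width: 0.0
gripper_force: 0.0
```

```bash
python3 - <<'E'
from h import *
im=imaging.get_image("scene"); cv2.imwrite("pics/d.png",cv2.resize(im["pixels"][120:340,170:430],(780,600))[...,::-1])
print(env.observe()["position"],env.observe()["ft_force"])
E
```

```text
[ 0.51110803 -0.05738799  0.10030238] [ 0.49774595 -1.12630806  0.48123908]
```

View pics/d.png

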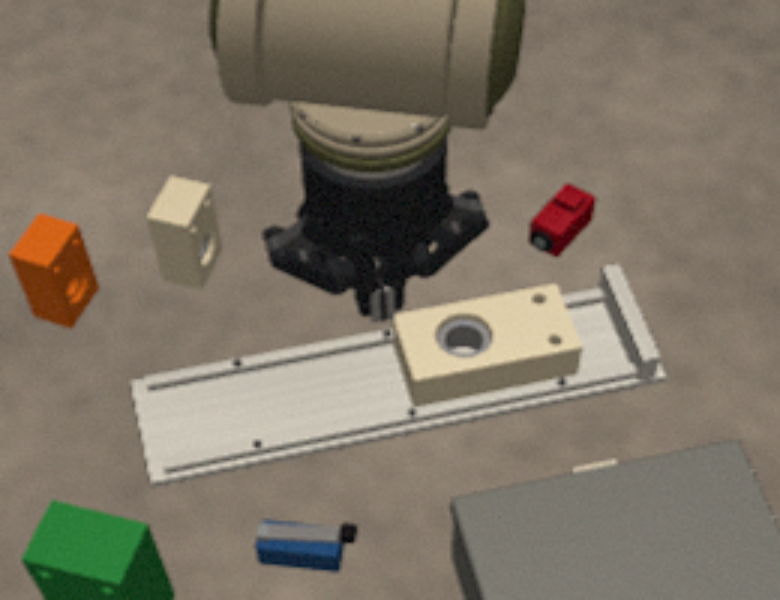

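The block is lying flat with its bore up and is still short of the stop. I'll back off, lower the fingers and measure the block.

Request:
jog_arm:
  plan: "0 0 0 0 1.5 0 255;0 0 0 0 2 0 255;0 0 0 0 0 2 255;0 0 0 0 0 2 255;0 0 0 0 0 2 255;0 0 0 0 0 1.2 255;0 0 0 0 0 0.4 255;0 0 0 0 0 0 255;0 0 0 0 0 0 255"

```text
time_s: 6.12
position: [0.5137, -0.0923, 0.0248]
tool_rot: [[0.998, 0.065, 0.001], [0.065, -0.998, -0.0], [0.001, 0.0, -1.0]]
ft_force: [-0.4, -0.1, 0.4]
grip_width: -0.0001
gripper_force: 0.0
```

```bash
cat > m.py <<'E'
from h import *
a=np.radians(3.7);u=np.array([-np.sin(a),np.cos(a)]);v=np.array([-np.cos(a),-np.sin(a)]);c=np.array([.5108,-.0466])
for cam in("top","scene"):
    im=imaging.get_image(cam);P=cloud(im);px=im["pixels"].astype(int)
    F=np.stack([(P[...,:2]-c)@u,(P[...,:2]-c)@v],-1)
    m=(P[...,2]>.042)&(P[...,2]<.056)&(F[...,0]>-.04)&(F[...,0]<.16)&(abs(F[...,1])<.04)&(px[...,0]-px[...,2]>15)
    m=cv2.morphologyEx(m.astype(np.uint8),cv2.MORPH_OPEN,np.ones((3,3)))>0
    print(cam,cv2.minAreaRect((F[m]*1000).astype(np.float32)),np.percentile(F[m],[1,99],axis=0).round(4).tolist(),P[m][:,2].mean())
s=env.observe();print("tcp",(s["position"][:2]-c)@u,(s["position"][:2]-c)@v,s["position"][2],s["ft_force"])
E
python3 m.py
```

```text
top ((58.074378967285156, 0.5908565521240234), (55.981231689453125, 109.3193588256836), 89.90229797363281) [[0.0085, -0.027], [0.1121, 0.028]] 0.046992675115035853
scene ((58.25254821777344, 1.2612781524658203), (110.74279022216797, 58.90534591674805), 0.06030531972646713) [[0.0038, -0.027], [0.1123, 0.0292]] 0.04881450501925552
tcp -0.045820314230535564 -9.630886108976919e-05 0.025222307652040588 [ 0.38922524  0.09447584 -0.09150043]
```

Request:
jog_arm:
  plan: "0 0 0 0 -1.2 0 255;0 0 0 0 -1.2 0 255;0 0 0 0 -0.6 0 255;0 0 0 0 -0.5 0 255;0 0 0 0 -0.5 0 255;0 0 0 0 -0.5 0 255;0 0 0 0 -0.5 0 255;0 0 0 0 -0.5 0 255;0 0 0 0 -0.5 0 255;0 0 0 0 -0.4 0 255"

```text
time_s: 7.05
position: [0.5093, -0.0279, 0.0244]
tool_rot: [[0.998, 0.065, 0.0], [0.065, -0.998, -0.0], [0.0, 0.0, -1.0]]
ft_force: [0.4, -3.5, 2.4]
grip_width: 0.0001
gripper_force: 1.7
```

```bash
python3 m.py
```

```text
top ((131.374755859375, -3.7672252655029297), (46.2609748840332, 21.053070068359375), 86.41812133789062) [[0.1198, -0.0269], [0.1416, 0.0185]] 0.04691103383916706
scene ((87.54534912109375, 1.3299274444580078), (58.64889907836914, 110.30046081542969), 89.5240249633789) [[0.0334, -0.0271], [0.1418, 0.0289]] 0.04879468190553333
tcp 0.019215698700159326 0.0006315400102035289 0.024209917138532717 [-0.16821635 -0.17002549  0.78564885]
```

Request:
jog_arm:
  plan: "0 0 0 0 -0.15 0 255;0 0 0 0 -0.15 0 255;0 0 0 0 -0.15 0 255;0 0 0 0 -0.1 0 255;0 0 0 0 -0.1 0 255;0 0 0 0 0 0 255"

```text
time_s: 7.65
position: [0.5086, -0.0215, 0.0242]
tool_rot: [[0.998, 0.065, -0.0], [0.065, -0.998, 0.0], [-0.0, -0.0, -1.0]]
ft_force: [-0.3, 0.3, -0.7]
grip_width: -0.0003
gripper_force: 0.1
```

Request:
jog_arm:
  plan: "0 0 0 0 -0.05 0 255;0 0 0 0 -0.05 0 255;0 0 0 0 0 0 255"

```text
time_s: 7.9
position: [0.5087, -0.0207, 0.0243]
tool_rot: [[0.998, 0.065, -0.0], [0.065, -0.998, 0.0], [-0.0, -0.0, -1.0]]
ft_force: [0.6, -1.1, -0.2]
grip_width: -0.0003
gripper_force: 0.3
```

No stop force yet, so I'll continue in small steps.

Request:
jog_arm:
  plan: "0 0 0 0 -0.05 0 255;0 0 0 0 -0.05 0 255;0 0 0 0 0 0 255"

```text
time_s: 8.15
position: [0.5086, -0.0198, 0.0243]
tool_rot: [[0.998, 0.065, -0.0], [0.065, -0.998, -0.0], [-0.0, 0.0, -1.0]]
ft_force: [-0.1, -1.0, -1.5]
grip_width: -0.0003
gripper_force: 0.7
```

Request:
jog_arm:
  plan: "0 0 0 0 -0.05 0 255;0 0 0 0 -0.05 0 255;0 0 0 0 0 0 255"

```text
time_s: 8.4
position: [0.5087, -0.0196, 0.0244]
tool_rot: [[0.998, 0.066, 0.0], [0.066, -0.998, -0.002], [0.0, 0.002, -1.0]]
ft_force: [-0.7, -8.3, 0.1]
grip_width: 0.0002
gripper_force: 3.7
```

```bash
python3 m.py
```

```text
top ((141.25498962402344, -8.588964462280273), (37.68366241455078, 17.37453842163086), 86.95967102050781) [[0.1318, -0.027], [0.1498, 0.0099]] 0.046966907361793896
scene ((95.15989685058594, 1.2047595977783203), (110.6474609375, 58.495548248291016), 0.7835806012153625) [[0.0411, -0.0272], [0.1495, 0.0287]] 0.04895903691757605
tcp 0.027026392881450846 0.0003926064101804899 0.024426328344353796 [-0.9214979  -7.92156773 -0.18269417]
```

The force rose to 8 N and the motion stopped, so the block is against the stop. Retreating now.

Request:
jog_arm:
  plan: "0 0 0 0 0.5 0 255;0 0 0 0 1.5 0 255;0 0 0 0 2 0 255;0 0 0 0 0 -2.5 255;0 0 0 0 0 -3 255;0 0 0 0 0 -3 255;0 0 0 0 2 -3 255;0 0 0 0 3 -1 255;0 0 0 0 3 0 255;0 0 0 0 0 0 255"

```text
time_s: 9.33
position: [0.5171, -0.1427, 0.1502]
tool_rot: [[0.998, 0.062, 0.003], [0.062, -0.998, -0.002], [0.003, 0.002, -1.0]]
ft_force: [-0.3, 0.7, -0.1]
grip_width: 0.0
gripper_force: 0.0
```

```bash
python3 m.py; python3 - <<'E'
from h import *
im=imaging.get_image("scene"); cv2.imwrite("pics/e.png",cv2.resize(im["pixels"][120:340,170:430],(780,600))[...,::-1])
E
```

```text
top ((95.09866333007812, 0.5656833648681641), (110.43123626708984, 56.0872917175293), 0.23620867729187012) [[0.0407, -0.0269], [0.1491, 0.0282]] 0.04689785025559126
scene ((95.20689392089844, 1.6095085144042969), (111.0323486328125, 58.754310607910156), 0.20273476839065552) [[0.0403, -0.0269], [0.1493, 0.0296]] 0.04881524073975883
tcp -0.09253311145505627 0.0006134564282801277 0.1490859211531091 [ 0.49722719  0.22952398 -0.3003423 ]
```

View pics/e.png

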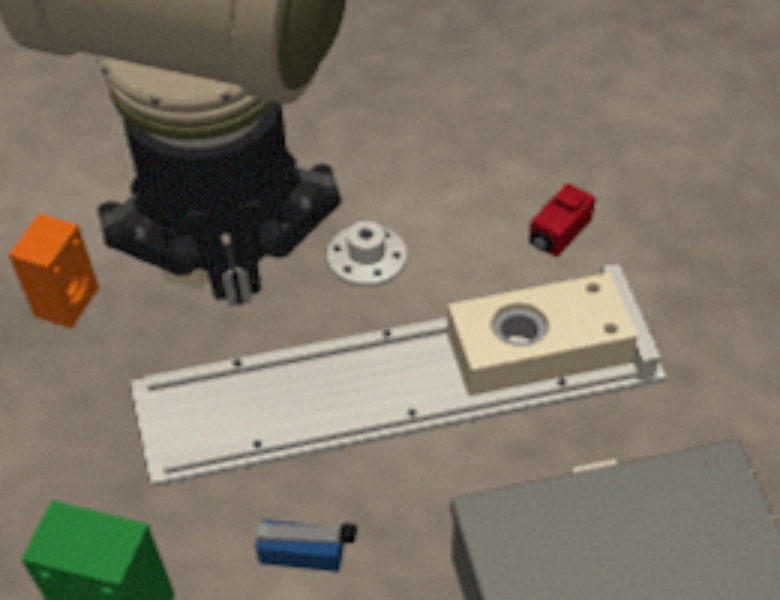

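The block lies flat with its bore up and its end against the stop, at about (635,325). The arm is clear and the other parts have not moved.

```bash
python3 -c "
from rig import job; print(job.close_job())"
```

```text
the job is handed in; nothing more can be done
None
```

The ivory block was tipped towards the stop and pushed home: it lies flat, bore up and centred in the channel, with its end against the stop (contact felt at 8 N), the other parts untouched, and the job handed in at about 9.5 s; no verdict came back.

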